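# Fetch the control bottle from the back row

## Task

The small bottle in the bottle tray stands in the back row, behind the two big bottles. First set both big bottles aside, upright on the flat blue bench mat; then move the small bottle to the square steel stand; and only then put each big bottle back into the very compartment of the tray it came from. Everything must end upright and released; knock nothing over and leave the timer, the dish and the pen where they are.

Things in the scene. Friction and masses are not known exactly. Their poses are not given: they have to be found in the camera images.
- tall_bottle_centre (a point): centre, half-way up (80 mm above its base), of the taller of the two big bottles: white body, 68 mm diameter, 160 mm high in all, 0.3 to 0.55 kg; the body narrows over a shoulder that ends 141 mm up; white cap at the top, 37 mm diameter, from 141 to 160 mm above the base, fixed on and fit to lift it by. z up along its axis. Starts in one of the two front compartments of the tray, drawn afresh.
- middle_bottle_centre (a point): centre, half-way up (67.5 mm above its base), of the lower of the two big bottles: 64 mm diameter, 135 mm high in all, 0.2 to 0.4 kg; body narrows over a shoulder that ends 119 mm up; blue cap at the top, 34 mm diameter, from 119 to 135 mm above the base, fixed on and fit to lift it by. z up along its axis. Starts in the other front compartment.
- small_bottle_centre (a point): centre, half-way up (31 mm above its base), of the small brown bottle in the back compartment of the tray: 36 mm diameter, 62 mm high in all, about 35 g; body narrows over a shoulder that ends 54 mm up, best held round the body 15 to 42 mm up; red cap 19 mm diameter from 54 to 62 mm above the base. z up along its axis.
- bottle_tray: fixed grey plastic tray, 140 (x) x 192 (y) mm, small lips on both y sides to 208 mm; origin at the centre of its underside on the worktop, its x axis points to the back row (away from the robot, turned up to 0.2 rad), y to the left. Floor 4 mm thick, walls 4 mm thick and 22 mm high. Two front compartments, each 84 (x) x 90 (y) mm inside, centred at x = -24, y = +47 and y = -47 mm; one back compartment, 44 (x) x 184 (y) mm inside, centred at x = +44, y = 0 mm.
- mat: fixed flat blue mat, 200 (x) x 100 (y) mm, 3 mm thick, origin at the centre of its underside on the worktop; to the left or the right of the tray (at the far right stands the tall analyser, about from y = -0.24 m rightward and x = 0.46 m onward: keep the arm clear of it). Room for both big bottles in a line along its x.
- stand: fixed square open steel stand, 70 x 70 mm outside, 62 x 62 mm inside, walls 15 mm high, floor 4 mm thick; origin at the centre of its underside on the worktop; on the other side of the tray from the mat.
- timer: bystander: small white bench timer lying on the worktop, 62 x 66 x 18 mm, origin at the centre of its underside; not to be disturbed
- dish: bystander: petri dish, 62 mm diameter, 16 mm high, origin at the centre of its underside; not to be disturbed
- pen: bystander: white marker pen with a red cap lying on the worktop, 138 mm long along its y, 17 mm thick, origin at the centre of its underside; not to be disturbed

How it is judged (in metres and radians):
On the way, in this order (a step that is already met when the one before it is completed fails the run):
1. both big bottles stand released on the mat while the small bottle still stands in the back compartment (x of tall_bottle_centre in the frame of mat between -0.1 and 0.1 m and y of tall_bottle_centre in the frame of mat between -0.05 and 0.05 m and angle between each of tall_bottle_centre, middle_bottle_centre, small_bottle_centre's own z axis and vertical below 0.08 rad and height (world z) of tall_bottle_centre between 0.079 and 0.087 m and contact force between the fingers and tall_bottle below 0.1 N and x of middle_bottle_centre in the frame of mat between -0.1 and 0.1 m and y of middle_bottle_centre in the frame of mat between -0.05 and 0.05 m and height (world z) of middle_bottle_centre between 0.0665 and 0.0745 m and contact force between the fingers and middle_bottle below 0.1 N and x of small_bottle_centre in the frame of bottle_tray between 0.022 and 0.066 m and y of small_bottle_centre in the frame of bottle_tray between -0.092 and 0.092 m and height (world z) of small_bottle_centre between 0.031 and 0.039 m), for 0.2 s.
2. the small bottle stands released in the stand while both big bottles stand on the mat (x of tall_bottle_centre in the frame of mat between -0.1 and 0.1 m and y of tall_bottle_centre in the frame of mat between -0.05 and 0.05 m and angle between each of tall_bottle_centre, middle_bottle_centre, small_bottle_centre's own z axis and vertical below 0.08 rad and height (world z) of tall_bottle_centre between 0.079 and 0.087 m and contact force between the fingers and tall_bottle below 0.1 N and x of middle_bottle_centre in the frame of mat between -0.1 and 0.1 m and y of middle_bottle_centre in the frame of mat between -0.05 and 0.05 m and height (world z) of middle_bottle_centre between 0.0665 and 0.0745 m and contact force between the fingers and middle_bottle below 0.1 N and x of small_bottle_centre in the frame of stand between -0.024 and 0.024 m and y of small_bottle_centre in the frame of stand between -0.024 and 0.024 m and height (world z) of small_bottle_centre between 0.031 and 0.039 m and contact force between the fingers and small_bottle below 0.1 N), for 0.2 s.
3. both big bottles are back in their own compartments, the small bottle in the stand (distance of each of tall_bottle_centre, middle_bottle_centre from where it was at the start of the episode below 0.028 m and angle between each of tall_bottle_centre, middle_bottle_centre, small_bottle_centre's own z axis and vertical below 0.08 rad and height (world z) of tall_bottle_centre between 0.08 and 0.088 m and contact force between the fingers and tall_bottle below 0.1 N and height (world z) of middle_bottle_centre between 0.0675 and 0.0755 m and contact force between the fingers and middle_bottle below 0.1 N and x of small_bottle_centre in the frame of stand between -0.024 and 0.024 m and y of small_bottle_centre in the frame of stand between -0.024 and 0.024 m and height (world z) of small_bottle_centre between 0.031 and 0.039 m and contact force between the fingers and small_bottle below 0.1 N), for 0.2 s.
At the end, for the whole second after the job is handed in: Each big bottle stands upright (within 0.08 rad) on the floor of the compartment it started in (its centre within 28 mm of its start), the small bottle upright in the stand, all released and at rest, bystanders within 30 mm of their starts (all of step 3 and linear speed of each of tall_bottle, middle_bottle, small_bottle below 0.02 m/s and distance of each of timer, dish, pen from where it was at the start of the episode below 0.03 m); the robot touches nothing.
It fails at once if a bottle is knocked over (tilted over 0.7 rad) (angle between any of tall_bottle_centre, middle_bottle_centre, small_bottle_centre's own z axis and vertical above 0.7 rad).
It fails at once if a bystander is moved over 30 mm (distance of any of timer, dish, pen from where it was at the start of the episode above 0.03 m).
It also fails if it takes over 102 s, if anything falls off the work surface, if the arm or the gripper's body presses on something with over 40 N, if the wrist force passes 120 N, or if a joint passes its speed limit or range.

## Robot

A 6-joint arm with a two-finger parallel gripper is mounted at the origin on a cart in front of the work surface, level with it; the furniture and walls round the work are solid. World frame = base frame: x ahead of the robot, y to its left, z up, the work surface at z = 0. Lengths are in m, angles in degrees, forces in N, time in s.
With the tool pointing down it reaches from about 0.4 to 0.825 m from the base axis. Payload 7 kg.
Tool frame: the origin (TCP) lies between the finger pads; the fingertips stand 25 mm ahead of it and the grasp point (between the pads) lies 6 mm ahead of it; z points along the fingers, y is the line along which they close (so a half turn about z gives the same grasp; the last joint's range is limited). The gripper opens to 88 mm and grips with 3 to 60 N. Pads are 19 mm wide; open, the fingers measure 130 mm over their backs; the gripper's body (78 mm by 193 mm) begins 47 mm behind the grasp point.
Start: joints at [-59.811, 20.546, 0.682, 0, -70.136, -16.507], TCP at [0.16, -0.656, 0.252] pointing down, gripper open.
Joint ranges: [-176.03, 176.03], [-82.01, 121.73], [-58.28, 71.71], [-173.87, 95.51], [-174.79, -0.11], [-173.66, 173.66]. Speed limits (degrees/s): [136.94, 136.94, 172.46, 180, 180, 180].

## Interface

Orientations are given as [roll, pitch, yaw] about the fixed x, y, z axes, in that order (R = Rz(yaw) Ry(pitch) Rx(roll)).
In Python, from plant import r gives the robot as it stands.
- The arm moves only by the shell command python3 -m crank 'ROWS' [FORCE]. ROWS is JSON, a list of rows, each a list of 3 entries, a list of its own where there are three numbers: the turn, a rotation vector about the tool's x, y, z in degrees, then the shift along the tool's x, y, z in cm, then the closure, from -1 (fully open) to 1 (shut). In form: [[[wx, wy, wz], [dx, dy, dz], fingers], ...]. A call has 1 to 8 rows; each row shifts and turns the commanded pose from where the row before left it, along the tool's axes as they then stand; what a row does not reach is not made up. A row lasts 1/10 s, in which the tool goes at most 50 mm and 8.59 degrees, less where a joint would pass 70% of its speed; a pose out of reach is approached as far as the arm can. A call with a gripper value outside its range is refused whole. The fingers move at their own pace and stop on an object; FORCE is the grip in N (left out, the last holds). Time passes only in rows, so rows that do not move let the fingers close. It gives the time, the measured TCP pose, the force, the opening and the grip force at its end, in the units of the state.
- r.get_state(): the state, without advancing time (a new reading comes with each control period).
- r.capture(name): name is "scene" or "top" or "wrist"; returns a dict with "color" (480x640x3 uint8, red, green, blue), "range_z" (480x640 float32, m along the optical axis (not along the pixel's ray), 0 where there is no reading), "intrinsics" (3x3 intrinsics, pixels), "world_from_camera" (4x4, takes a point from camera to world coordinates); the wrist camera has in their place "hand_eye" (4x4, takes a point from camera to tool coordinates, whose origin is the TCP and whose axes are the flange's). Camera axes: x right, y down, z forward; pixel columns grow to the right and rows downward; lengths in m; the calibration is good to about 2 mm. The wrist camera is an equidistant fisheye: a pixel r from the principal point sees the ray r / f radians off the axis. A picture is of the moment at which its call begins: read the wrist's pose just before it.
- r.close_job(): hands the job in; it is judged then, once.
The state is a dict: "time_s": time; "joints": joint angles; "qd": joint speeds; "joint_torque": joint torques, N m; "tcp_pos": TCP position; "eef_rot": TCP orientation; "contact_force": force on the tool from outside, world axes, zero at the start; "moment": the same for the moment, N m; "gripper_width": finger opening in m; "gripper_force": force on a finger pad.
Only numpy, scipy, OpenCV 4.12 (cv2) and the standard library are available. Lean on these libraries where they do the work, as an engineer would, in place of code of your own. Each camera call takes 0.05 s, during which the arm holds its last target. There are 200 camera calls.

## Working session

There is one attempt and no reset: what is moved stays moved. The work goes in short steps, Python scripts to look and compute and a shell command to move; the robot and the scene stay as the last step left them, time stands still between calls to the robot, and variables do not carry over. Pictures are saved under pics/ and viewed, at most 14 in all, crops included, and the job is handed in when it is done.

```bash
ls; mkdir -p pics; python3 - <<'E'
from plant import r
import cv2,numpy as np
print(r.get_state())
for n in("top","scene"):
    c=r.capture(n); np.savez(f"{n}.npz",**c); cv2.imwrite(f"pics/{n}0.png",c["color"][:,:,::-1])
    print(n,c["intrinsics"].round(1).tolist(),c["world_from_camera"].round(3).tolist())
E
```

```text
pics
{'time_s': 0.0, 'joints': array([-5.98119304e+01,  2.05907226e+01,  6.33541971e-01, -1.80409768e-02,
       -7.01361905e+01, -1.65072729e+01]), 'qd': array([ 0.05518756,  0.00596365, -0.0694299 , -0.00830058,  0.0406858 ,
        0.0084929 ]), 'joint_torque': array([-4.64042841e-04, -5.82710266e+01,  2.93048608e+01,  6.99710190e+00,
        6.69584144e-03, -9.17395141e-05]), 'tcp_pos': array([ 0.15950946, -0.65542154,  0.25063548]), 'eef_rot': array([ 1.79905658e+02, -1.02717892e-02, -1.66325339e+02]), 'contact_force': array([0.5643802 , 0.05564866, 0.209807  ]), 'moment': array([ 0.02702383, -0.02229594, -0.00252502]), 'gripper_force': 0.0, 'gripper_width': 0.08754943478061773}
top [[531.9, 0.0, 317.4], [0.0, 531.9, 231.4], [0.0, 0.0, 1.0]] [[0.021, -0.997, 0.069, 0.478], [-0.999, -0.023, -0.029, 0.147], [0.03, -0.068, -0.997, 1.109], [0.0, 0.0, 0.0, 1.0]]
scene [[433.0, 0.0, 318.5], [0.0, 433.0, 235.9], [0.0, 0.0, 1.0]] [[-0.81, -0.261, 0.526, 0.117], [-0.587, 0.352, -0.729, 0.778], [0.005, -0.899, -0.438, 0.449], [0.0, 0.0, 0.0, 1.0]]
```

View pics/top0.png

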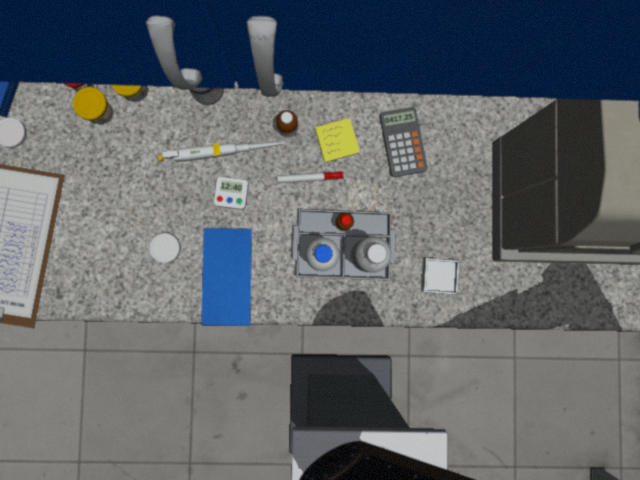

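View pics/scene0.png

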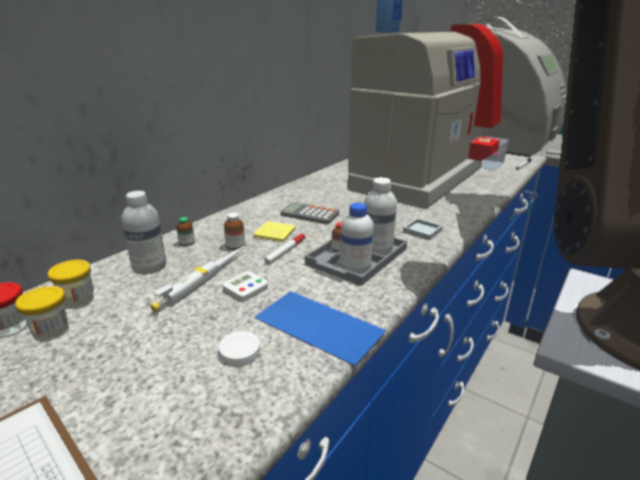

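The top view shows the mat on the left at (227,277), with the middle bottle's blue cap at (323,253) and the tall bottle's white cap at (376,253). The red cap is at (345,221) and the stand at (440,275). I'll take an enlarged crop to get the points.

```bash
cat > h.py <<'E'
import numpy as np
C=dict(np.load("top.npz"))
def px(u,v,z,C=C):
    K=C["intrinsics"];T=C["world_from_camera"]
    d=T[:3,:3]@np.linalg.solve(K,[u,v,1]);o=T[:3,3]
    return (o+d*(z-o[2])/d[2])[:2]
E
python3 - <<'E'
import cv2
im=cv2.imread("pics/top0.png")[170:335,195:465]
cv2.imwrite("pics/crop.png",cv2.resize(im,None,fx=2.95,fy=2.95,interpolation=cv2.INTER_CUBIC))
E
```

```text
(no output)
```

View pics/crop.png

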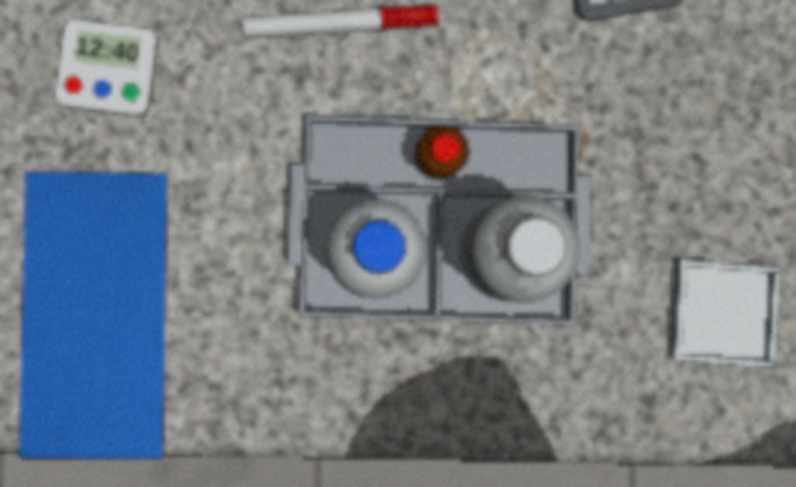

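In the crop, the caps are at blue (380,246), white (537,246) and red (446,149). The mat corners run from (26,172) to (162,457), and the stand's from (680,258) to (774,363).

```bash
python3 - <<'E'
from h import *
f=lambda u,v,z:(px(195+u/2.95,170+v/2.95,z)*1000).round(1)
print("mid",f(380,246,.135),"tall",f(537,246,.16),"small",f(446,149,.062))
m=[f(u,v,.003) for u,v in((26,172),(167,174),(162,457),(22,457))];print("mat",m,np.mean(m,0))
s=[f(u,v,.015) for u,v in((680,258),(778,267),(774,363),(674,358))];print("stand",s,np.mean(s,0))
t=[f(u,v,.022) for u,v in((308,116),(575,129),(570,318),(302,312))];print("tray",t,np.mean(t,0))
print("timer",f(107,67,.018),"pen",f(245,25,.01),f(437,15,.01))
# cap radial
c=C;
E
```

```text
mid [505.5 106. ] tall [507.   11.8] small [573.6  60. ]
mat [array([555.6, 350.3]), array([556.6, 251.6]), array([359.2, 249.2]), array([357.5, 346. ])] [457.225 299.275]
stand [array([ 505.1, -109.5]), array([ 500.3, -178.8]), array([ 433.3, -176.2]), array([ 435.3, -105.8])] [ 468.5   -142.575]
tray [array([598. , 153.3]), array([593.4, -33.4]), array([461.7, -31.5]), array([462. , 154.2])] [528.775  60.65 ]
timer [629.3 294.1] pen [662.7 199.3] [673.4  63.8]
```

```bash
python3 -m crank '[[[0,0,6.85],[0,0,-5],-1],[[0,0,6.85],[0,0,-5],-1],[[0,0,0],[0,0,0],-1]]' 20
python3 -m crank '[[[0,0,0],[-2,4.15,0],-1],[[0,0,0],[-2,4.15,0],-1],[[0,0,0],[-2,4.15,0],-1],[[0,0,0],[-2,4.15,0],-1],[[0,0,0],[-2,4.15,0],-1],[[0,0,0],[-2,4.15,0],-1],[[0,0,0],[-2,4.15,0],-1],[[0,0,0],[-2,4.15,0],-1]]'
python3 -m crank '[[[0,0,0],[-2,4.15,0],-1],[[0,0,0],[-2,4.15,0],-1],[[0,0,0],[0,0,0],-1],[[0,0,0],[0,0,0],-1]]'
```

```text
time_s: 0.4
tcp_pos: [0.1598, -0.6582, 0.3598]
eef_rot: [-179.4, 0.2, 179.8]
contact_force: [-0.3, -0.2, 0.8]
gripper_width: 0.0879
gripper_force: 0.0
time_s: 1.2
tcp_pos: [0.3199, -0.3221, 0.3514]
eef_rot: [180.0, 0.0, 180.0]
contact_force: [1.1, -0.0, 0.0]
gripper_width: 0.0877
gripper_force: 0.0
time_s: 1.6
tcp_pos: [0.3602, -0.2398, 0.3516]
eef_rot: [180.0, 0.0, -179.8]
contact_force: [-0.4, -0.7, 0.0]
gripper_width: 0.0875
gripper_force: 0.0
```

```bash
python3 -m crank '[[[0,0,0],[-2.45,4.2,0],-1],[[0,0,0],[-2.45,4.2,0],-1],[[0,0,0],[-2.45,4.2,0],-1],[[0,0,0],[-2.45,4.2,0],-1],[[0,0,0],[-2.45,4.2,0],-1],[[0,0,0],[-2.45,4.2,0],-1],[[0,0,0],[0,0,0],-1],[[0,0,0],[0,0,0],-1]]'
python3 - <<'E'
from plant import r
import cv2,numpy as np
print(r.get_state()["tcp_pos"])
c=r.capture("wrist"); np.savez("wrist.npz",**c); cv2.imwrite("pics/w0.png",c["color"][:,:,::-1])
print(c["intrinsics"].round(1).tolist(),c["hand_eye"].round(3).tolist())
E
```

```text
time_s: 2.4
tcp_pos: [0.5072, 0.0107, 0.3506]
eef_rot: [-179.9, -0.1, 180.0]
contact_force: [0.6, -1.0, 0.3]
gripper_width: 0.0878
gripper_force: 0.0
[0.50722052 0.0106639  0.35056045]
[[371.6, 0.0, 314.5], [0.0, 371.6, 238.8], [0.0, 0.0, 1.0]] [[-0.001, -0.954, -0.301, 0.082], [1.0, -0.0, -0.002, 0.0], [0.002, -0.301, 0.954, -0.133], [0.0, 0.0, 0.0, 1.0]]
```

View pics/w0.png

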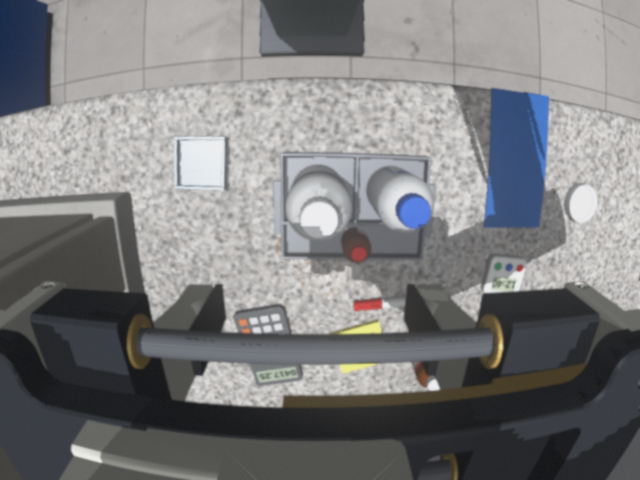

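The wrist view shows the white cap at (320,218), the blue cap at (414,211), the red cap at (359,254) and the stand centre at (201,163).

```bash
cat >> h.py <<'E'
from scipy.spatial.transform import Rotation as Ro
def wp(u,v,z,tcp,rot,K,H):
    d=np.array([u-K[0,2],v-K[1,2]])/K[0,0];t=np.hypot(*d)
    ray=np.r_[d/t*np.sin(t),np.cos(t)]
    R=Ro.from_euler("xyz",rot,degrees=True).as_matrix()
    d=R@H[:3,:3]@ray;o=np.array(tcp)+R@H[:3,3]
    return ((o+d*(z-o[2])/d[2])[:2]*1000).round(1)
E
python3 - <<'E'
from h import *
w=np.load("wrist.npz")
for n,u,v,z in(("tall",320,218,.164),("mid",414,211,.139),("small",359,254,.066),("stand",201,163,.015)):
    print(n,wp(u,v,z,[.5072,.0107,.3506],[180,0,180],w["intrinsics"],w["hand_eye"]),)
E
```

```text
tall [507.   15.1]
mid [505.9 107.1]
small [576.4  63.4]
stand [ 470.2 -137.3]
```

```bash
python3 -m crank '[[[0,0,0],[0,0.2,4.0],-1],[[0,0,0],[0,0,4.0],-1],[[0,0,0],[0,0,4.0],-1],[[0,0,0],[0,0,3.0],-1],[[0,0,0],[0,0,2],-1],[[0,0,0],[0,0,0.8],-1],[[0,0,0],[0,0,0],-1],[[0,0,0],[0,0,0],-1]]' 35
python3 -m crank '[[[0,0,0],[0,0,0],1],[[0,0,0],[0,0,0],1],[[0,0,0],[0,0,0],1],[[0,0,0],[0,0,0],1],[[0,0,0],[0,0,0],1],[[0,0,0],[0,0,0],1],[[0,0,0],[0,0,0],1],[[0,0,0],[0,0,0],1]]' 35
```

```text
time_s: 3.25
tcp_pos: [0.5074, 0.0125, 0.1748]
eef_rot: [180.0, 0.1, 179.9]
contact_force: [-0.1, 0.3, 0.3]
gripper_width: 0.0875
gripper_force: 0.0
time_s: 4.05
tcp_pos: [0.507, 0.0133, 0.1736]
eef_rot: [180.0, 0.0, 180.0]
contact_force: [0.8, 1.8, 0.4]
gripper_width: 0.0359
gripper_force: 35.0
```

```bash
python3 -m crank '[[[0,0,0],[0,0,-1],1],[[0,0,0],[0,0,-2],1],[[0,0,0],[0,0,-2.5],1],[[0,0,0],[0,0,-2.5],1],[[0,0,0],[0,0,-2.5],1],[[0,0,0],[0,0,-2.5],1],[[0,0,0],[0,0,-2],1],[[0,0,0],[0,0,-1],1]]'
python3 -m crank '[[[0,0,0],[0,0.5,0],1],[[0,0,0],[0,1.5,0],1],[[0,0,0],[0,2.5,0],1],[[0,0,0],[0,2.5,0],1],[[0,0,0],[0,2.5,0],1],[[0,0,0],[0,2.5,0],1],[[0,0,0],[0,2.5,0],1],[[0,0,0],[0,2.5,0],1]]'
python3 -m crank '[[[0,0,0],[0,2.5,0],1],[[0,0,0],[0,2.5,0],1],[[0,0,0],[0,2.5,0],1],[[0,0,0],[0,2.2,0],1],[[0,0,0],[0,1.5,0],1],[[0,0,0],[0,0.5,0],1],[[0,0,0],[0,0,0],1],[[0,0,0],[0,0,0],1]]'
```

```text
time_s: 4.85
tcp_pos: [0.5069, 0.013, 0.3355]
eef_rot: [180.0, 0.1, 180.0]
contact_force: [-0.1, -0.4, -4.5]
gripper_width: 0.036
gripper_force: 35.0
time_s: 5.65
tcp_pos: [0.5059, 0.1848, 0.3318]
eef_rot: [-179.9, -0.1, -180.0]
contact_force: [0.5, 0.5, -4.8]
gripper_width: 0.0357
gripper_force: 35.0
time_s: 6.45
tcp_pos: [0.5069, 0.2995, 0.3334]
eef_rot: [-180.0, -0.0, 180.0]
contact_force: [0.3, 0.5, -3.9]
gripper_width: 0.0357
gripper_force: 35.0
```

```bash
python3 -m crank '[[[0,0,0],[0,0,1],1],[[0,0,0],[0,0,2.5],1],[[0,0,0],[0,0,2.5],1],[[0,0,0],[0,0,2.5],1],[[0,0,0],[0,0,2.5],1],[[0,0,0],[0,0,2.5],1],[[0,0,0],[0,0,1.5],1],[[0,0,0],[0,0,0.5],1]]'
python3 -m crank '[[[0,0,0],[0,0,0.2],1],[[0,0,0],[0,0,0.1],1],[[0,0,0],[0,0,0.1],1],[[0,0,0],[0,0,0.1],1],[[0,0,0],[0,0,0],1],[[0,0,0],[0,0,0],1],[[0,0,0],[0,0,0],1]]'
```

```text
time_s: 7.25
tcp_pos: [0.5061, 0.2984, 0.1763]
eef_rot: [-179.9, -0.1, 179.9]
contact_force: [-1.0, -0.0, -3.9]
gripper_width: 0.0357
gripper_force: 35.0
time_s: 7.95
tcp_pos: [0.507, 0.3001, 0.1737]
eef_rot: [180.0, 0.0, 180.0]
contact_force: [-0.3, 0.7, -4.6]
gripper_width: 0.0354
gripper_force: 35.0
```

```bash
for i in 1 2 3; do python3 -m crank '[[[0,0,0],[0,0,0.07],1],[[0,0,0],[0,0,0],1],[[0,0,0],[0,0,0],1]]' | grep -E "tcp|cont"; done
```

```text
tcp_pos: [0.5069, 0.3, 0.1728]
contact_force: [1.3, 0.8, -4.9]
tcp_pos: [0.5072, 0.3002, 0.1726]
contact_force: [-0.7, 0.2, -0.6]
tcp_pos: [0.5074, 0.3004, 0.1725]
contact_force: [-0.5, 0.1, 5.6]
```

```bash
python3 -m crank '[[[0,0,0],[0,0,-0.07],1],[[0,0,0],[0,0,0],-1],[[0,0,0],[0,0,0],-1],[[0,0,0],[0,0,0],-1],[[0,0,0],[0,0,0],-1],[[0,0,0],[0,0,0],-1],[[0,0,0],[0,0,0],-1],[[0,0,0],[0,0,0],-1]]'
python3 -m crank '[[[0,0,0],[0,0,-2],-1],[[0,0,0],[0,0,-4],-1],[[0,0,0],[0,0,-4],-1],[[0,0,0],[0.15,-4,0],-1],[[0,0,0],[0,-5,0],-1],[[0,0,0],[0,-5,0],-1],[[0,0,0],[0,-4,0],-1],[[0,0,0],[0,-1.4,0],-1]]'
python3 -m crank '[[[0,0,0],[0,0,2],-1],[[0,0,0],[0,0,4],-1],[[0,0,0],[0,0,3],-1],[[0,0,0],[0,0,2],-1],[[0,0,0],[0,0,1.1],-1],[[0,0,0],[0,0,0],-1],[[0,0,0],[0,0,0],-1]]'
python3 - <<'E'
from plant import r
import cv2
c=r.capture("scene"); cv2.imwrite("pics/s1.png",c["color"][100:400,200:520,::-1])
E
```

```text
time_s: 9.65
tcp_pos: [0.507, 0.3001, 0.1721]
eef_rot: [-180.0, 0.0, 180.0]
contact_force: [-0.2, -0.6, 0.3]
gripper_width: 0.0848
gripper_force: 0.0
time_s: 10.45
tcp_pos: [0.5048, 0.1031, 0.2726]
eef_rot: [180.0, 0.0, 179.9]
contact_force: [-0.4, 0.8, 0.1]
gripper_width: 0.0878
gripper_force: 0.0
time_s: 11.15
tcp_pos: [0.506, 0.1064, 0.1519]
eef_rot: [180.0, 0.0, -180.0]
contact_force: [-0.4, -0.1, 0.6]
gripper_width: 0.0871
gripper_force: 0.0
```

View pics/s1.png

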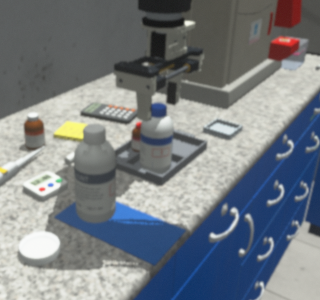

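The tall bottle stands upright on the mat at crop (95,180), and the open gripper is around the blue cap. Next I grip it, lift and carry.

```bash
python3 -m crank '[[[0,0,0],[0,0,0],1],[[0,0,0],[0,0,0],1],[[0,0,0],[0,0,0],1],[[0,0,0],[0,0,0],1],[[0,0,0],[0,0,0],1],[[0,0,0],[0,0,0],1],[[0,0,0],[0,0,0],1],[[0,0,0],[0,0,0],1]]' 35
python3 -m crank '[[[0,0,0],[0,0,-0.5],1],[[0,0,0],[0,0,-1.5],1],[[0,0,0],[0,0,-2.5],1],[[0,0,0],[0,0,-2.5],1],[[0,0,0],[0,0,-1],1],[[0,0,0],[0.3,0.6,0],1],[[0,0,0],[0.9,1.8,0],1],[[0,0,0],[1.2,2.4,0],1]]'
python3 -m crank '[[[0,0,0],[1.2,2.4,0],1],[[0,0,0],[1.2,2.4,0],1],[[0,0,0],[1.2,2.4,0],1],[[0,0,0],[1.2,2.4,0],1],[[0,0,0],[1.2,2.4,0],1],[[0,0,0],[1.2,2.4,0],1],[[0,0,0],[0,0.2,0],1],[[0,0,0],[0,0,0],1]]'
python3 -m crank '[[[0,0,0],[0,0,1],1],[[0,0,0],[0,0,2.5],1],[[0,0,0],[0,0,2.5],1],[[0,0,0],[0,0,1],1],[[0,0,0],[0,0,0.5],1],[[0,0,0],[0,0,0.3],1],[[0,0,0],[0,0,0.1],1],[[0,0,0],[0,0,0],1]]'
```

```text
time_s: 12.0
tcp_pos: [0.5055, 0.1063, 0.1512]
eef_rot: [180.0, 0.0, 180.0]
contact_force: [-0.0, 1.7, 1.1]
gripper_width: 0.0336
gripper_force: 35.0
time_s: 12.8
tcp_pos: [0.4803, 0.1539, 0.2294]
eef_rot: [-179.9, -0.1, 179.9]
contact_force: [-0.4, 0.4, -3.3]
gripper_width: 0.0337
gripper_force: 35.0
time_s: 13.6
tcp_pos: [0.4084, 0.3003, 0.2296]
eef_rot: [-179.9, -0.1, -179.9]
contact_force: [-0.5, 0.2, -2.9]
gripper_width: 0.0335
gripper_force: 35.0
time_s: 14.4
tcp_pos: [0.4097, 0.3004, 0.1528]
eef_rot: [179.9, 0.0, 180.0]
contact_force: [0.5, 0.3, -2.9]
gripper_width: 0.0335
gripper_force: 35.0
```

```bash
for i in 1 2 3 4; do python3 -m crank '[[[0,0,0],[0,0,0.07],1],[[0,0,0],[0,0,0],1],[[0,0,0],[0,0,0],1]]' | grep -E "tcp|cont"; done
```

```text
tcp_pos: [0.4095, 0.3003, 0.1518]
contact_force: [-0.1, -0.0, -2.5]
tcp_pos: [0.4094, 0.3001, 0.1507]
contact_force: [-0.8, -0.5, -2.9]
tcp_pos: [0.4095, 0.3002, 0.1502]
contact_force: [-0.6, 1.0, -1.0]
tcp_pos: [0.4099, 0.3005, 0.15]
contact_force: [-1.0, -0.6, 5.9]
```

```bash
python3 -m crank '[[[0,0,0],[0,0,-0.07],1],[[0,0,0],[0,0,0],-1],[[0,0,0],[0,0,0],-1],[[0,0,0],[0,0,0],-1],[[0,0,0],[0,0,0],-1],[[0,0,0],[0,0,0],-1],[[0,0,0],[0,0,0],-1],[[0,0,0],[0,0,0],-1]]'
python3 -m crank '[[[0,0,0],[0,0,-2],-1],[[0,0,0],[0,0,-4],-1],[[0,0,0],[0,0,-4],-1],[[0,0,0],[-2.75,-4,0],-1],[[0,0,0],[-2.75,-4,0],-1],[[0,0,0],[-2.75,-4,0],-1],[[0,0,0],[-2.75,-4,0],-1],[[0,0,0],[-2.75,-4,0],-1]]'
python3 -m crank '[[[0,0,0],[-2.75,-3.8,0],-1],[[0,0,0],[0,0,0],-1],[[0,0,0],[0,0,4],-1],[[0,0,0],[0,0,4],-1],[[0,0,0],[0,0,0],-1],[[0,0,0],[0,0,0],-1]]'
python3 - <<'E'
from plant import r
import cv2,numpy as np
s=r.get_state();print(s["tcp_pos"],s["eef_rot"])
c=r.capture("wrist"); cv2.imwrite("pics/w1.png",c["color"][:,:,::-1])
c=r.capture("top"); np.savez("top1.npz",**c);cv2.imwrite("pics/t1.png",c["color"][:,:,::-1])
E
```

```text
time_s: 16.4
tcp_pos: [0.4094, 0.3001, 0.1501]
eef_rot: [180.0, -0.0, 180.0]
contact_force: [-0.5, -0.6, 0.4]
gripper_width: 0.0836
gripper_force: 0.0
time_s: 17.2
tcp_pos: [0.5477, 0.0984, 0.2503]
eef_rot: [180.0, 0.0, -180.0]
contact_force: [0.5, 1.8, 0.1]
gripper_width: 0.0876
gripper_force: 0.0
time_s: 17.8
tcp_pos: [0.5744, 0.0621, 0.1706]
eef_rot: [-179.9, -0.1, -180.0]
contact_force: [0.4, -0.8, 0.8]
gripper_width: 0.0874
gripper_force: 0.0
[0.57441871 0.0621197  0.17055831] [-1.79933913e+02 -5.11433597e-02 -1.79976104e+02]
```

View pics/w1.png

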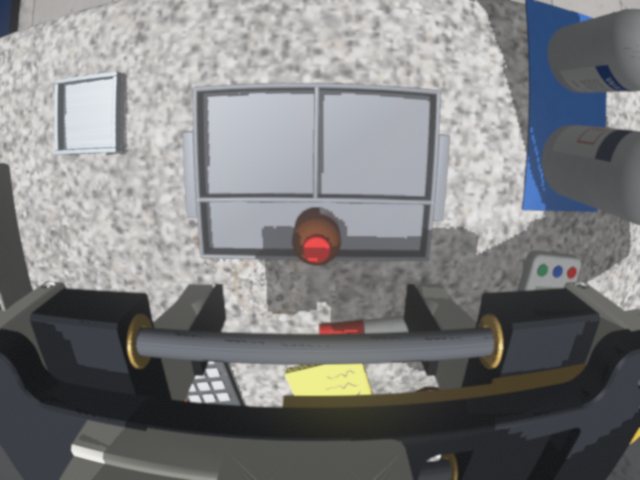

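Both bottles stand upright on the mat. The red cap is at (317,249) and the stand centre at about (90,114).

```bash
python3 - <<'E'
from h import *
w=np.load("wrist.npz")
for n,u,v,z in(("small",317,249,.066),("standctr",90,114,.012),("a",57,81,.015),("b",121,73,.015),("c",122,152,.015),("d",58,153,.015)):
    print(n,wp(u,v,z,[.5745,.0621,.1706],[180,0,180],w["intrinsics"],w["hand_eye"]),)
E
```

```text
small [575.   63.4]
standctr [ 470.3 -134.6]
a [ 434.6 -170.5]
b [439.2 -99.3]
c [ 506.9 -101. ]
d [ 501.4 -173.2]
```

```bash
python3 -m crank '[[[0,0,0],[0,0.1,2],-1],[[0,0,0],[0,0,3],-1],[[0,0,0],[0,0,3],-1],[[0,0,0],[0,0,2.5],-1],[[0,0,0],[0,0,1.5],-1],[[0,0,0],[0,0,0.6],-1],[[0,0,0],[0,0,0],-1],[[0,0,0],[0,0,0],-1]]' 12
python3 -m crank '[[[0,0,0],[0,0,0],1],[[0,0,0],[0,0,0],1],[[0,0,0],[0,0,0],1],[[0,0,0],[0,0,0],1],[[0,0,0],[0,0,0],1],[[0,0,0],[0,0,0],1],[[0,0,0],[0,0,0],1],[[0,0,0],[0,0,0],1]]' 12
python3 -c "
from plant import r
print(r.get_state()['joints'].round(1))
import h,numpy as np
print(h.px(494,262,0),h.px(494,140,.0),h.px(494,262,.03))"
```

```text
time_s: 18.7
tcp_pos: [0.5755, 0.0636, 0.0457]
eef_rot: [180.0, 0.1, -180.0]
contact_force: [-0.1, -0.5, 0.4]
gripper_width: 0.0871
gripper_force: 0.0
time_s: 19.5
tcp_pos: [0.5743, 0.063, 0.044]
eef_rot: [-180.0, -0.0, 180.0]
contact_force: [0.5, 0.7, 0.4]
gripper_width: 0.0358
gripper_force: 12.0
[  25.6   23.9  -25.5   -0.   -40.6 -115.7]
[ 0.49914083 -0.25806377] [ 0.75946289 -0.2584754 ] [ 0.49857849 -0.24710722]
```

```bash
python3 -m crank '[[[0,0,0],[0,0,-1],1],[[0,0,0],[0,0,-2.5],1],[[0,0,0],[0,0,-2.5],1],[[0,0,0],[0,0,-2],1],[[0,0,0],[0,0,-1],1]]'
python3 -m crank '[[[0,0,7.5],[0,0,0],1],[[0,0,7.5],[0,0,0],1],[[0,0,7.5],[0,0,0],1],[[0,0,7.5],[0,0,0],1],[[0,0,7.5],[0,0,0],1],[[0,0,7.5],[0,0,0],1],[[0,0,7.5],[0,0,0],1],[[0,0,7.5],[0,0,0],1]]'
python3 -m crank '[[[0,0,0],[-1.53,-2.4,0],1],[[0,0,0],[-1.53,-2.4,0],1],[[0,0,0],[-1.53,-2.4,0],1],[[0,0,0],[-1.53,-2.4,0],1],[[0,0,0],[-1.53,-2.4,0],1],[[0,0,0],[-1.53,-2.4,0],1],[[0,0,0],[-1.53,-2.4,0],1],[[0,0,0],[-1.53,-2.4,0],1]]'
python3 -m crank '[[[0,0,0],[0,0,0],1],[[0,0,0],[0,0,0],1]]'
python3 - <<'E'
from plant import r
import cv2,numpy as np
s=r.get_state();print(s["tcp_pos"],s["eef_rot"])
c=r.capture("wrist"); cv2.imwrite("pics/w2.png",c["color"][:,:,::-1])
E
```

```text
time_s: 20.0
tcp_pos: [0.5753, 0.0633, 0.1367]
eef_rot: [179.9, 0.2, 180.0]
contact_force: [0.9, 0.2, -1.7]
gripper_width: 0.0356
gripper_force: 12.0
time_s: 20.8
tcp_pos: [0.5761, 0.0582, 0.1337]
eef_rot: [180.0, -0.7, 120.4]
contact_force: [-0.3, 0.4, -2.5]
gripper_width: 0.0354
gripper_force: 11.9
time_s: 21.6
tcp_pos: [0.4724, -0.1459, 0.1322]
eef_rot: [179.9, -0.7, 120.5]
contact_force: [-0.2, 0.1, -0.2]
gripper_width: 0.0352
gripper_force: 12.0
time_s: 21.8
tcp_pos: [0.473, -0.1454, 0.1322]
eef_rot: [179.9, -0.7, 120.4]
contact_force: [0.2, -0.6, -1.0]
gripper_width: 0.0356
gripper_force: 12.0
[ 0.4729568  -0.14541993  0.13224243] [179.9184141   -0.69270785 120.38908011]
```

View pics/w2.png

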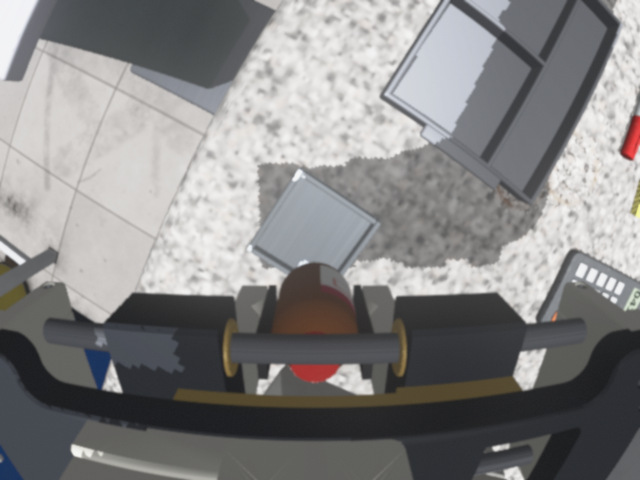

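The stand's corners are at (302,171), (379,224) and (250,248), so its centre is at about (314,236).

```bash
python3 - <<'E'
from h import *
w=np.load("wrist.npz")
for u,v in((302,171),(379,224),(250,248)):
    print(wp(u,v,.015,[.473,-.1454,.1322],[179.9,-.7,120.4],w["intrinsics"],w["hand_eye"]),)
from plant import r
print(r.get_state()['joints'].round(1))
E
```

```text
[ 439.2 -104.9]
[ 504.5 -109.5]
[ 434.2 -171.3]
[   5.3   10.6  -30.2   -0.9  -49.4 -154.3]
```

```bash
python3 -m crank '[[[0,-0.7,0],[0.6,0,0],1],[[0,0,0],[0,0,0],1],[[0,0,0],[0,0,2],1],[[0,0,0],[0,0,2.5],1],[[0,0,0],[0,0,2],1],[[0,0,0],[0,0,1.3],1],[[0,0,0],[0,0,0.6],1],[[0,0,0],[0,0,0],1]]'
```

```text
time_s: 22.65
tcp_pos: [0.4702, -0.1395, 0.0476]
eef_rot: [-180.0, -0.0, 120.5]
contact_force: [-0.5, 0.6, -0.3]
gripper_width: 0.0358
gripper_force: 12.0
```

```bash
for i in 1 2; do python3 -m crank '[[[0,0,0],[0,0,0.1],1],[[0,0,0],[0,0,0],1],[[0,0,0],[0,0,0],1]]' | grep -E "tcp|cont|eef"; done
```

```text
tcp_pos: [0.4708, -0.1397, 0.0479]
eef_rot: [179.9, 0.0, 120.5]
contact_force: [0.1, -0.1, -0.7]
tcp_pos: [0.4704, -0.1398, 0.0464]
eef_rot: [179.9, 0.0, 120.5]
contact_force: [-0.1, 1.2, -0.3]
```

```bash
for i in 1 2 3 4; do python3 -m crank '[[[0,0,0],[0,0,0.07],1],[[0,0,0],[0,0,0],1],[[0,0,0],[0,0,0],1]]' | grep -E "tcp|cont"; done
```

```text
tcp_pos: [0.4703, -0.1398, 0.0455]
contact_force: [1.0, -0.2, -0.7]
tcp_pos: [0.4703, -0.1398, 0.0448]
contact_force: [-0.5, -0.3, -0.1]
tcp_pos: [0.4703, -0.1398, 0.0442]
contact_force: [-0.1, -0.5, 0.4]
tcp_pos: [0.4704, -0.1398, 0.044]
contact_force: [-1.5, 1.4, 6.8]
```

```bash
python3 -m crank '[[[0,0,0],[0,0,-0.07],1],[[0,0,0],[0,0,0],-1],[[0,0,0],[0,0,0],-1],[[0,0,0],[0,0,0],-1],[[0,0,0],[0,0,0],-1],[[0,0,0],[0,0,0],-1],[[0,0,0],[0,0,0],-1],[[0,0,0],[0,0,0],-1]]'
python3 -m crank '[[[0,0,0],[0,0,-2],-1],[[0,0,0],[0,0,-4],-1],[[0,0,0],[0,0,-4],-1],[[0,0,0],[0,0,-4],-1],[[0,0,0],[0,0,-4],-1],[[0,0,0],[0,0,-4],-1]]'
python3 -m crank '[[[0,0,-7.55],[0.6,2,0],-1],[[0,0,-7.55],[0,2,0],-1],[[0,0,-7.55],[0,2,0],-1],[[0,0,-7.55],[0,2,0],-1],[[0,0,-7.55],[0,2,0],-1],[[0,0,-7.55],[0,2,0],-1],[[0,0,-7.55],[0,2,0],-1],[[0,0,-7.55],[0,2,0],-1]]'
python3 -m crank '[[[0,0,0],[0,0,0],-1],[[0,0,0],[0,0,0],-1]]'
python3 - <<'E'
from plant import r
import cv2,numpy as np
s=r.get_state();print(s["tcp_pos"],s["eef_rot"])
c=r.capture("wrist"); cv2.imwrite("pics/w3.png",c["color"][:,:,::-1])
E
```

```text
time_s: 25.25
tcp_pos: [0.4704, -0.1398, 0.0442]
eef_rot: [179.9, 0.0, 120.5]
contact_force: [0.3, 0.4, 0.1]
gripper_width: 0.0854
gripper_force: 0.0
time_s: 25.85
tcp_pos: [0.4696, -0.1399, 0.266]
eef_rot: [179.9, 0.0, 120.5]
contact_force: [1.0, 0.2, -0.2]
gripper_width: 0.0876
gripper_force: 0.0
time_s: 26.65
tcp_pos: [0.5507, -0.006, 0.2641]
eef_rot: [180.0, 0.1, -178.8]
contact_force: [0.7, -0.1, -0.3]
gripper_width: 0.0875
gripper_force: 0.0
time_s: 26.85
tcp_pos: [0.5503, -0.0065, 0.2641]
eef_rot: [180.0, 0.0, -179.2]
contact_force: [0.1, -0.4, -0.4]
gripper_width: 0.0875
gripper_force: 0.0
[ 0.55029237 -0.0065015   0.26414627] [ 1.79976647e+02  4.72004134e-02 -1.79192861e+02]
```

View pics/w3.png

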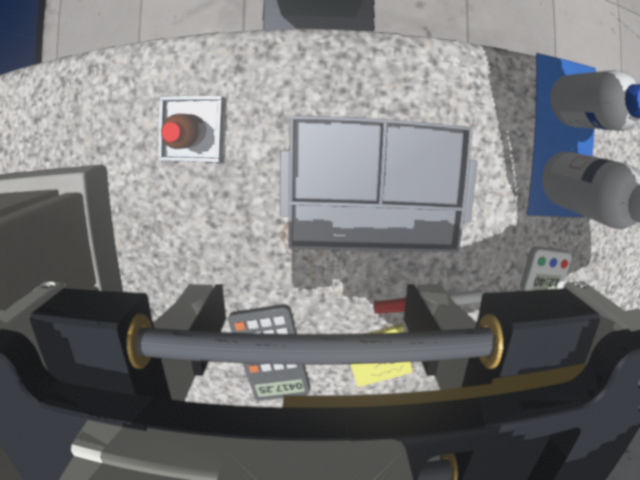

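The small bottle stands upright in the stand, at image (178,131). Next I fetch the middle bottle.

```bash
python3 -m crank '[[[0,0,0.8],[1.76,3.83,0],-1],[[0,0,0],[1.76,3.83,0],-1],[[0,0,0],[1.76,3.83,0],-1],[[0,0,0],[1.76,3.83,0],-1],[[0,0,0],[1.76,3.83,0],-1],[[0,0,0],[1.76,3.83,0],-1],[[0,0,0],[1.76,3.83,0],-1],[[0,0,0],[1.76,3.83,0],-1]]' 35
python3 -m crank '[[[0,0,0],[0,0,0],-1],[[0,0,0],[0,0,0],-1]]'
```

```text
time_s: 27.7
tcp_pos: [0.4081, 0.2999, 0.2647]
eef_rot: [179.9, 0.1, 179.9]
contact_force: [0.7, 0.9, -0.3]
gripper_width: 0.0876
gripper_force: 0.0
time_s: 27.9
tcp_pos: [0.4085, 0.2994, 0.2643]
eef_rot: [180.0, 0.1, -179.9]
contact_force: [0.2, -0.5, -0.3]
gripper_width: 0.0874
gripper_force: 0.0
```

```bash
python3 -m crank '[[[0,0,0],[-0.1,0.1,2],-1],[[0,0,0],[0,0,3],-1],[[0,0,0],[0,0,3],-1],[[0,0,0],[0,0,2],-1],[[0,0,0],[0,0,1],-1],[[0,0,0],[0,0,0.4],-1],[[0,0,0],[0,0,0],-1],[[0,0,0],[0,0,0],-1]]' 35
python3 -m crank '[[[0,0,0],[0,0,0],1],[[0,0,0],[0,0,0],1],[[0,0,0],[0,0,0],1],[[0,0,0],[0,0,0],1],[[0,0,0],[0,0,0],1],[[0,0,0],[0,0,0],1],[[0,0,0],[0,0,0],1],[[0,0,0],[0,0,0],1]]' 35
python3 -m crank '[[[0,0,0],[0,0,-0.5],1],[[0,0,0],[0,0,-1.5],1],[[0,0,0],[0,0,-2.5],1],[[0,0,0],[0,0,-2.5],1],[[0,0,0],[0,0,-1],1],[[0,0,0],[0,0,0],1],[[0,0,0],[0,0,0],1]]'
```

```text
time_s: 28.7
tcp_pos: [0.4105, 0.3006, 0.1513]
eef_rot: [179.9, 0.1, -180.0]
contact_force: [0.5, -0.3, -0.1]
gripper_width: 0.0877
gripper_force: 0.0
time_s: 29.5
tcp_pos: [0.41, 0.3006, 0.1504]
eef_rot: [179.9, 0.1, -179.9]
contact_force: [-0.8, 0.9, 0.6]
gripper_width: 0.0337
gripper_force: 35.0
time_s: 30.2
tcp_pos: [0.4092, 0.2998, 0.2293]
eef_rot: [-180.0, 0.0, -179.9]
contact_force: [0.3, -1.1, -3.1]
gripper_width: 0.0335
gripper_force: 35.0
```

```bash
python3 -m crank '[[[0,0,0],[-0.3,-0.6,0],1],[[0,0,0],[-0.9,-1.8,0],1],[[0,0,0],[-1.2,-2.4,0],1],[[0,0,0],[-1.2,-2.4,0],1],[[0,0,0],[-1.2,-2.4,0],1],[[0,0,0],[-1.2,-2.4,0],1],[[0,0,0],[-1.2,-2.4,0],1],[[0,0,0],[-1.2,-2.4,0],1]]'
python3 -m crank '[[[0,0,0],[-0.8,-1.6,0],1],[[0,0,0],[-0.4,-0.9,0],1],[[0,0,0],[-0.15,-0.4,0],1],[[0,0,0],[0,0,0],1],[[0,0,0],[0,0,0],1]]'
python3 -m crank '[[[0,0,0],[0,0,1],1],[[0,0,0],[0,0,2],1],[[0,0,0],[0,0,2],1],[[0,0,0],[0,0,1.5],1],[[0,0,0],[0,0,0.7],1],[[0,0,0],[0,0,0.3],1],[[0,0,0],[0,0,0],1],[[0,0,0],[0,0,0],1]]'
```

```text
time_s: 31.0
tcp_pos: [0.4939, 0.1307, 0.2291]
eef_rot: [-180.0, -0.0, -179.9]
contact_force: [0.4, 0.3, -2.3]
gripper_width: 0.0336
gripper_force: 35.0
time_s: 31.5
tcp_pos: [0.5073, 0.1038, 0.2302]
eef_rot: [180.0, 0.1, -179.9]
contact_force: [0.2, -0.2, -2.8]
gripper_width: 0.0336
gripper_force: 35.0
time_s: 32.3
tcp_pos: [0.5081, 0.1038, 0.156]
eef_rot: [179.9, 0.1, -179.9]
contact_force: [0.2, 0.1, -2.6]
gripper_width: 0.0337
gripper_force: 35.0
```

```bash
for i in 1 2 3; do python3 -m crank '[[[0,0,0],[0,0,0.07],1],[[0,0,0],[0,0,0],1],[[0,0,0],[0,0,0],1]]' | grep -E "tcp|cont"; done
```

```text
tcp_pos: [0.5078, 0.1035, 0.155]
contact_force: [-0.8, -0.2, -3.5]
tcp_pos: [0.5076, 0.1034, 0.1539]
contact_force: [1.2, 0.8, -1.9]
tcp_pos: [0.5076, 0.1035, 0.1532]
contact_force: [0.2, 0.5, -1.8]
```

```bash
for i in 1 2 3; do python3 -m crank '[[[0,0,0],[0,0,0.07],1],[[0,0,0],[0,0,0],1],[[0,0,0],[0,0,0],1]]' | grep -E "tcp|cont"; done
```

```text
tcp_pos: [0.5076, 0.1035, 0.1525]
contact_force: [-0.1, 0.3, -2.6]
tcp_pos: [0.5077, 0.1035, 0.1518]
contact_force: [0.4, -0.3, -2.8]
tcp_pos: [0.5078, 0.1036, 0.1514]
contact_force: [-0.6, 0.6, -0.4]
```

```bash
python3 -m crank '[[[0,0,0],[0,0,0.03],1],[[0,0,0],[0,0,0],-1],[[0,0,0],[0,0,0],-1],[[0,0,0],[0,0,0],-1],[[0,0,0],[0,0,0],-1],[[0,0,0],[0,0,0],-1],[[0,0,0],[0,0,0],-1],[[0,0,0],[0,0,0],-1]]'
python3 -m crank '[[[0,0,0],[0,0,-2],-1],[[0,0,0],[0,0,-4],-1],[[0,0,0],[0,0,-4],-1],[[0,0,0],[0,0,-2],-1],[[0,0,0],[0,3,0],-1],[[0,0,0],[0,4.5,0],-1],[[0,0,0],[0,4.5,0],-1],[[0,0,0],[0.05,4.5,0],-1]]'
python3 -m crank '[[[0,0,0],[0,3.15,0],-1],[[0,0,0],[0,0,0],-1],[[0,0,0],[0,0,2.5],-1],[[0,0,0],[0,0,3],-1],[[0,0,0],[0,0,2.5],-1],[[0,0,0],[0,0,1.2],-1],[[0,0,0],[0,0,0.6],-1],[[0,0,0],[0,0,0],-1]]'
python3 -m crank '[[[0,0,0],[0,0,0],-1]]'
```

```text
time_s: 34.9
tcp_pos: [0.5076, 0.1034, 0.1508]
eef_rot: [180.0, 0.1, -179.9]
contact_force: [-0.4, 0.2, -0.4]
gripper_width: 0.0838
gripper_force: 0.0
time_s: 35.7
tcp_pos: [0.5066, 0.2699, 0.2713]
eef_rot: [179.9, 0.1, -180.0]
contact_force: [0.6, 0.5, 0.1]
gripper_width: 0.0875
gripper_force: 0.0
time_s: 36.5
tcp_pos: [0.507, 0.2998, 0.1729]
eef_rot: [180.0, 0.1, -179.9]
contact_force: [-0.2, 0.0, 0.1]
gripper_width: 0.0871
gripper_force: 0.0
time_s: 36.6
tcp_pos: [0.5075, 0.3003, 0.1741]
eef_rot: [179.9, 0.1, -179.9]
contact_force: [1.0, -0.0, 0.5]
gripper_width: 0.0875
gripper_force: 0.0
```

```bash
python3 -m crank '[[[0,0,0],[0,0,0],1],[[0,0,0],[0,0,0],1],[[0,0,0],[0,0,0],1],[[0,0,0],[0,0,0],1],[[0,0,0],[0,0,0],1],[[0,0,0],[0,0,0],1],[[0,0,0],[0,0,0],1],[[0,0,0],[0,0,0],1]]' 35
python3 -m crank '[[[0,0,0],[0,0,-1],1],[[0,0,0],[0,0,-2],1],[[0,0,0],[0,0,-2.5],1],[[0,0,0],[0,0,-2.5],1],[[0,0,0],[0,0,-2.5],1],[[0,0,0],[0,0,-2.5],1],[[0,0,0],[0,0,-2],1],[[0,0,0],[0,0,-1.5],1]]'
python3 -m crank '[[[0,0,0],[0,-0.5,0],1],[[0,0,0],[0,-1.5,0],1],[[0,0,0],[0,-2.5,0],1],[[0,0,0],[0,-2.5,0],1],[[0,0,0],[0,-2.5,0],1],[[0,0,0],[0,-2.5,0],1],[[0,0,0],[0,-2.5,0],1],[[0,0,0],[0,-2.5,0],1]]'
python3 -m crank '[[[0,0,0],[0,-2.5,0],1],[[0,0,0],[0,-2.5,0],1],[[0,0,0],[0,-2.5,0],1],[[0,0,0],[0,-2.2,0],1],[[0,0,0],[0,-1.5,0],1],[[0,0,0],[0,-0.5,0],1],[[0,0,0],[0,0,0],1],[[0,0,0],[0,0,0],1]]'
```

```text
time_s: 37.4
tcp_pos: [0.5069, 0.3001, 0.173]
eef_rot: [179.9, 0.1, -179.9]
contact_force: [-0.8, 0.6, -0.4]
gripper_width: 0.0358
gripper_force: 35.0
time_s: 38.2
tcp_pos: [0.5064, 0.2996, 0.3395]
eef_rot: [179.9, 0.1, -179.9]
contact_force: [-0.5, -0.8, -4.6]
gripper_width: 0.0358
gripper_force: 35.0
time_s: 39.0
tcp_pos: [0.5057, 0.1276, 0.3364]
eef_rot: [-180.0, -0.1, -179.9]
contact_force: [0.1, -1.0, -4.6]
gripper_width: 0.0356
gripper_force: 35.0
time_s: 39.8
tcp_pos: [0.5069, 0.0131, 0.3375]
eef_rot: [180.0, 0.0, -179.9]
contact_force: [0.8, 0.2, -4.3]
gripper_width: 0.0357
gripper_force: 35.0
```

```bash
python3 -m crank '[[[0,0,0],[0,0,1],1],[[0,0,0],[0,0,2.5],1],[[0,0,0],[0,0,2.5],1],[[0,0,0],[0,0,2.5],1],[[0,0,0],[0,0,2.5],1],[[0,0,0],[0,0,2.5],1],[[0,0,0],[0,0,1.5],1],[[0,0,0],[0,0,0.8],1]]'
for i in 1 2 3; do python3 -m crank '[[[0,0,0],[0,0,0.07],1],[[0,0,0],[0,0,0],1],[[0,0,0],[0,0,0],1]]' | grep -E "tcp|cont"; done
```

```text
time_s: 40.6
tcp_pos: [0.5062, 0.0133, 0.1776]
eef_rot: [-180.0, -0.1, -179.9]
contact_force: [-1.2, 0.1, -4.2]
gripper_width: 0.0356
gripper_force: 35.0
tcp_pos: [0.5079, 0.0133, 0.18]
contact_force: [-0.0, 0.0, -4.2]
tcp_pos: [0.5073, 0.013, 0.1787]
contact_force: [-0.4, -0.2, -5.5]
tcp_pos: [0.5072, 0.0129, 0.1777]
contact_force: [-0.1, 0.2, -4.3]
```

```bash
python3 -m crank '[[[0,0,0],[0,0,0.1],1],[[0,0,0],[0,0,0.1],1],[[0,0,0],[0,0,0],1],[[0,0,0],[0,0,0],1]]' | grep -E "tcp|cont"
for i in 1 2 3; do python3 -m crank '[[[0,0,0],[0,0,0.06],1],[[0,0,0],[0,0,0],1],[[0,0,0],[0,0,0],1]]' | grep -E "tcp|cont"; done
```

```text
tcp_pos: [0.5072, 0.0129, 0.1756]
contact_force: [-0.3, 0.6, -4.3]
tcp_pos: [0.5072, 0.0129, 0.1751]
contact_force: [0.7, 0.5, -5.2]
tcp_pos: [0.5072, 0.0129, 0.1745]
contact_force: [-0.2, 0.3, -4.6]
tcp_pos: [0.5073, 0.013, 0.174]
contact_force: [0.3, 0.3, -3.0]
```

Contact is starting, so I'll go a touch lower, release, rise and look.

```bash
python3 -m crank '[[[0,0,0],[0,0,0.04],1],[[0,0,0],[0,0,0],1],[[0,0,0],[0,0,0],-1],[[0,0,0],[0,0,0],-1],[[0,0,0],[0,0,0],-1],[[0,0,0],[0,0,0],-1],[[0,0,0],[0,0,0],-1],[[0,0,0],[0,0,0],-1]]'
python3 -m crank '[[[0,0,0],[0,0,0],-1],[[0,0,0],[0,0,-1],-1],[[0,0,0],[0,0,-3],-1],[[0,0,0],[0,0,-4],-1],[[0,0,0],[0,0,-4],-1],[[0,0,0],[0,0,-4],-1],[[0,0,0],[0,0,0],-1],[[0,0,0],[0,0,0],-1]]'
python3 - <<'E'
from plant import r
import cv2,numpy as np
a=r.capture("wrist")["color"];b=r.capture("scene")["color"]
cv2.imwrite("pics/end.png",cv2.resize(np.hstack([a,b])[:,:,::-1],(800,300),interpolation=cv2.INTER_AREA))
E
```

```text
time_s: 43.6
tcp_pos: [0.5072, 0.0129, 0.1735]
eef_rot: [180.0, 0.1, -179.9]
contact_force: [0.7, 0.1, 0.0]
gripper_width: 0.0785
gripper_force: 0.0
time_s: 44.4
tcp_pos: [0.5073, 0.013, 0.3351]
eef_rot: [179.9, 0.2, -179.9]
contact_force: [-0.2, -0.7, -1.3]
gripper_width: 0.0876
gripper_force: 0.0
```

View pics/end.png

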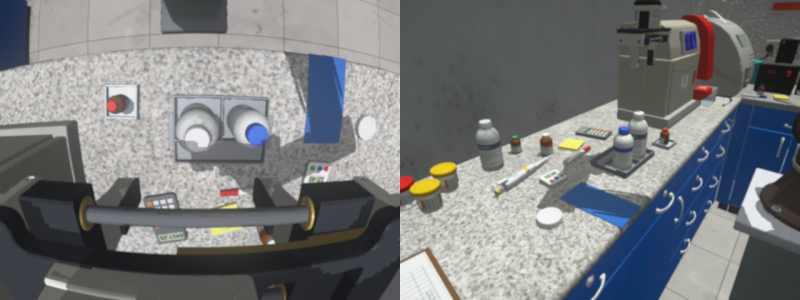

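Both big bottles are upright in their own compartments, with caps at (198,135) and (256,133). The small bottle is in the stand at (117,103) and the bystanders haven't moved.

```bash
python3 -c "
from plant import r
print(r.close_job())"
```

```text
the job is handed in; nothing more can be done
None
```

I've handed the job in at about 44 s on the robot's clock: both big bottles are back in their own compartments, the small bottle is in the steel stand, all are upright and released, and the timer, dish and pen look unmoved in the final pictures; the hand-in returned no verdict.

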